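Set a drive plate's flat to the alignment bar of a drilling fixture

TASK

Get the loose round steel drive plate in the drilling fixture ready for clamping: without lifting it off the base, turn it (a fingertip on its drive pin will do) until its flat edge lies against the alignment bar, press the flat home so that it is flush along its whole length, and slide the plate along the bar until its rim rests against the brass stop pin. Press firmly enough to feel it seat but gently, for pushing the plate into the bar or the stop with more than 15 N knocks them out of true. Leave the plate lying there flush on the bar and touching the stop, and leave the other things where they are.

Things in the scene. Friction and masses are not known exactly. Their poses are not given: they have to be found in the camera images.
- drive_plate: The work: a bright steel disc 100 mm across, 10 mm thick, about 0.5 kg, one flat cut off its rim. Origin: disc centre on the underside; +x square to the flat, which lies 42 mm from the centre and is 54 mm long. Bronze-bushed bore 39 mm wide. A drive pin stands on it opposite the flat. Loose, slides easily on the oiled base (friction about 0.2). Starts turned 50 to 180 degrees, either way, its centre 10 to 15 mm back from seated.
- drive_pin (a point): centre of the top of the plate's drive pin: a steel pin 12 mm thick that stands 18 mm up from the plate's top face, 36 mm from the disc's centre, exactly opposite the flat (plate frame -36, 0, 28 mm). Its top is 28 mm above the fixture's base
- flat_left (a point): point on the plate's flat, 25 mm from its middle, at half thickness (plate frame 42, +25, 5 mm)
- flat_right (a point): point on the plate's flat, 25 mm from its middle on the other side (plate frame 42, -25, 5 mm)
- fixture: The drilling fixture, fixed: a black steel base 260 (x) by 240 mm (y), 20 mm thick. Origin: underside centre; +x towards the alignment bar (away from the robot, give or take 20 degrees), +y towards the stop pin. A seated plate is centred on x = y = 0, its +x along this +x. A clamping stud 16 mm thick, 34 mm high stands at x -7, y -7 mm, inside the plate's bore, with 11.5 mm of play all round.
- align_bar: The alignment bar: a fixed light aluminium bar 110 mm long (y), 20 mm wide, 13 mm high, on the base. Origin: middle of the foot of the face that the flat goes against (fixture frame x = 42, y = 0, z = 20 mm); its axes are the fixture's, so the plate lies on its -x side.
- stop_pin: The stop: a fixed brass pin 12 mm thick, 13 mm high, on the base. Origin: centre of its foot (fixture frame x = 0, y = 56, z = 20 mm). The seated plate's rim touches it at fixture y = 50 mm.
- finished_plate: a finished drive plate already drilled, same shape and size as the one in the fixture, lying on the bench (bystander)
- shaft_seal: orange shaft seal ring, 54 mm across, 10 mm high (bystander)
- plug_carton: orange spark-plug carton, 85 x 28 x 28 mm (bystander)
- spanner: steel spanner, 170 mm long (bystander)
- clip_jar: amber jar with white cap, 76 mm across, 85 mm high (bystander)
- carb_bowl: aluminium carburettor bowl, 64 mm across, 36 mm high (bystander)
- oil_tin: blue-banded tin, 66 mm across, 110 mm high (bystander)
- c_washer: slotted clamping washer, 52 mm across, 6 mm thick, lying on the fixture's base in its near left corner (bystander)
- hex_key: dark steel hex key, 70 x 22 mm, 5 mm thick, lying on the fixture's base in its far right corner (bystander)

How it is judged:
By the outcome, as a careful person would: the job done as asked, in the order asked, and still so for the second after the job is handed in, with the robot touching nothing.
It also fails if it takes over 72 s, if anything falls off the work surface, if the arm or the gripper's body presses on something with over 40 N, if the wrist force passes 120 N, or if a joint passes its speed limit or range.

ROBOT

A 6-joint arm with a two-finger parallel gripper is mounted at the origin on the work surface. World frame = base frame: x ahead of the robot, y to its left, z up, the work surface at z = 0. Lengths are in mm, angles in rad, forces in N, time in s.
With the tool pointing down it reaches from about 350 to 775 mm from the base axis. Payload 7.3 kg.
Tool frame: the origin (TCP) lies at the very end of the fingers, on their centre line; the grasp point (between the pads) lies 19 mm behind it; z points along the fingers, y is the line along which they close (so a half turn about z gives the same grasp; the last joint's range is limited). The gripper opens to 92 mm and grips with 3 to 60 N. Pads are 19 mm wide; open, the fingers measure 130 mm over their backs; the gripper's body (75 mm by 190 mm) begins 47 mm behind the grasp point.
Start: joints at [-1.407, 0.342, 1.524, -0, 1.275, -0.146], TCP at [160.078, -500.02, 226.741] pointing down, gripper open.
Joint ranges: [-2.53, 2.53], [-0.77, 2.02], [0.04, 2.7], [-1, 4.14], [0.28, 2.66], [-3.11, 3.11]. Speed limits (rad/s): [2.57, 2.57, 3.14, 3.14, 3.14, 3.14].

INTERFACE

Orientations are given as [roll, pitch, yaw] about the fixed x, y, z axes, in that order (R = Rz(yaw) Ry(pitch) Rx(roll)).
In Python, from plant import bot gives the robot as it stands.
- The arm moves only by the tool jog_arm, never from a script. Its argument "targets" is a list of rows, each an object with "xyz": the shift along the tool's x, y, z as a fraction of full scale, a list of three; "spin": the turn about the tool's z as a fraction of full scale. In form: [{"xyz": [x, y, z], "spin": spin}, ...]. A call has exactly 10 rows; each row shifts and turns the commanded pose from where the row before left it, along the tool's axes as they then stand; what a row does not reach is not made up. Full scale, the value 1, is 80 mm for a shift and 0.1 rad for a turn. A row lasts 1/8 s, in which the tool goes at most 62.5 mm and 10.7 degrees, less where a joint would pass 70% of its speed; a pose out of reach is approached as far as the arm can. A call with a number of a shift or a turn outside -1 to 1 is refused whole. A call with a gripper value outside its range is refused whole. "gripper" is the opening in per cent of the stroke, from 0 (shut) to 100 (fully open), set as the call begins (left out, the last holds). The fingers move at their own pace and stop on an object; the grip force is fixed at half the most. Time passes only in rows, so rows that do not move let the fingers close, or fill a call up. It gives the time, the measured TCP pose, the force, the opening and the grip force at its end, in the units of the state.
- bot.get_obs(): the state, without advancing time (a new reading comes with each control period).
- bot.capture(name): name is "side" or "top" or "wrist"; returns the picture (420x560x3 uint8, blue, green, red); there is no depth.
- bot.get_calibration(name): a dict with "vfov" (degrees; the focal length in pixels is half the picture's height over the tangent of half this angle, whatever the lens; pixels are square), "cx", "cy" (the principal point, pixels), "eye" and "rotation" of the camera in the world. Camera axes: x right, y down, z forward; pixel columns grow to the right and rows downward; lengths in mm; the calibration is good to about 2 mm. A picture is of the moment at which its call begins: read the wrist's pose just before it. get_calibration takes no time and is no camera call; for the wrist camera it gives the pose at the moment of the call.
- bot.close_job(): hands the job in; it is judged then, once.
The state is a dict: "time": time; "joint_positions": joint angles; "dq": joint speeds; "tau": joint torques, N m; "tool_pos": TCP position; "tcp_rot": TCP orientation; "contact_force": force on the tool from outside, world axes, zero at the start; "moment": the same for the moment, N m; "grip_width": finger opening in mm; "finger_force": force on a finger pad.
Only numpy, scipy, OpenCV 4.12 (cv2) and the standard library are available. Lean on these libraries where they do the work, as an engineer would, in place of code of your own. Each camera call takes 0.05 s, during which the arm holds its last target. There are 200 camera calls.

## Working session

There is one attempt and no reset: what is moved stays moved. The work goes in short steps, Python scripts to look and compute and a tool call to move; the robot and the scene stay as the last step left them, time stands still between calls to the robot, and variables do not carry over. Pictures are saved under pics/ and viewed, at most 10 in all, crops included, and the job is handed in when it is done.

Besides the shell and the picture viewer there is one more tool, called after ">>>" as name(argument=value, ...) on one line, values as JSON. jog_arm: Moves the arm, as the interface text tells. Shift numbers are shares of 80 mm and turn numbers shares of 0.1 rad, none past 1 either way. Its arguments: {"type":"object","properties":{"targets":{"type":"array","items":{"type":"object","properties":{"xyz":{"type":"array","items":{"type":"number"}},"spin":{"type":"number"}}}},"gripper":{"type":"number"}},"required":["targets"]}

```bash
mkdir -p pics; ls
cat > h.py <<'E'
import numpy as np, cv2
from plant import bot
def snap(cam,name):
    c=bot.get_calibration(cam); im=bot.capture(cam); cv2.imwrite(f'pics/{name}.png',im); np.save(f'pics/{name}.npy',np.array([c],dtype=object),allow_pickle=True); return im
def cal(name): return np.load(f'pics/{name}.npy',allow_pickle=True)[0]
def ray(c,u,v):
    f=210/np.tan(np.radians(c['vfov'])/2); d=np.array([(u-c['cx'])/f,(v-c['cy'])/f,1]); return np.array(c['eye']),np.array(c['rotation'])@d
def onz(c,u,v,z):
    e,d=ray(c,u,v); return e+d*(z-e[2])/d[2]
def proj(c,p):
    f=210/np.tan(np.radians(c['vfov'])/2); q=np.array(c['rotation']).T@(np.array(p)-np.array(c['eye'])); return q[0]/q[2]*f+c['cx'],q[1]/q[2]*f+c['cy']
E
python3 - <<'E'
from h import *
for n in ('top','side'):
    snap(n,n+'0'); print(bot.get_calibration(n))
print(bot.get_calibration('wrist')); print(bot.get_obs())
import cv2,numpy as np
E
```

```text
pics
{'vfov': 53.99562068947448, 'cx': 277.6150583931763, 'cy': 205.76830329221687, 'eye': array([ 486.00605301,  -16.79509271, 1093.75571264]), 'rotation': array([-3.07166633e+00, -8.30491026e-04, -1.54234029e+00])}
{'vfov': 45.705796804089644, 'cx': 277.59437210745574, 'cy': 210.638171409207, 'eye': array([ 165.00061939,  917.06850936, 1174.89609051]), 'rotation': array([-2.40579634,  0.01116734, -2.75945253])}
{'vfov': 68.15481877192853, 'cx': 282.46218749378926, 'cy': 210.96518610928882, 'eye': array([ 228.17677456, -478.25147923,  384.26848264]), 'rotation': array([ 2.86852338e+00,  5.74866756e-04, -1.26034599e+00])}
{'time': 0.1, 'joint_positions': array([-1.40700788e+00,  3.42642559e-01,  1.52491072e+00, -2.07767678e-05,
        1.27539517e+00, -1.46001216e-01]), 'dq': array([ 0.0001191 , -0.00262754, -0.00406554, -0.00010537, -0.00084836,
        0.00055672]), 'tau': array([ 1.92255713e-03, -4.32003486e+01, -2.44693887e+01,  7.19511090e-02,
        5.25795948e-02, -5.39829011e-05]), 'tool_pos': array([ 160.00614426, -499.64731218,  226.12366193]), 'tcp_rot': array([-3.14024840e+00, -1.77587516e-04,  3.09795601e-01]), 'contact_force': array([ 0.8857505 ,  0.68744089, -0.18592044]), 'moment': array([-0.02418858, -0.01126138, -0.02668535]), 'finger_force': 0.0, 'grip_width': 92.15186322574432}
```

View pics/top0.png

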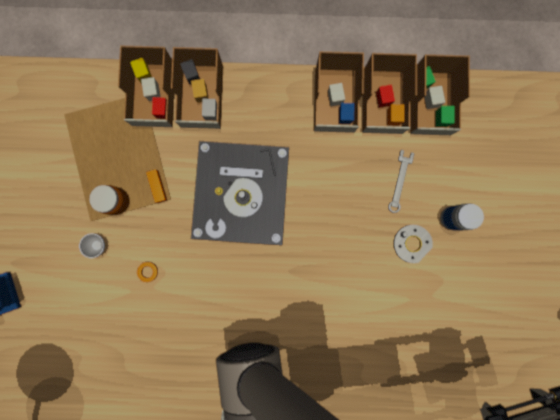

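View pics/side0.png

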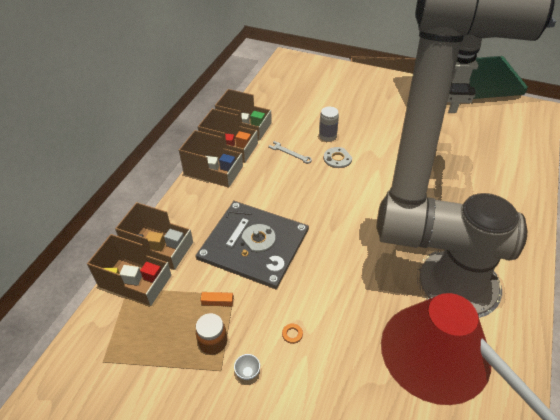

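The top view has the fixture at about (190–290, 140–245), with the bar at (241,172), stop at (219,191) and pin near (254,205). I'll enlarge both views into one image.

```bash
sed -i 's/^from plant import bot/from plant import bot\nfrom scipy.spatial.transform import Rotation as Ro\ndef RM(c): return Ro.from_euler("xyz",c["rotation"]).as_matrix()/; s/np.array(c\[.rotation.\])/RM(c)/' h.py
python3 - <<'E'
from h import *
a=cv2.imread('pics/top0.png')[135:250,185:295]; b=cv2.imread('pics/side0.png')[195:290,190:315]
a=cv2.resize(a,(400,418),interpolation=cv2.INTER_CUBIC); b=cv2.resize(b,(400,304),interpolation=cv2.INTER_CUBIC)
o=np.zeros((420,800,3),np.uint8); o[:418,:400]=a; o[:304,400:]=b; cv2.imwrite('pics/c0.png',o)
c=cal('top0')
for n,uv in dict(nl=(197.5,232.5),fl=(205,148),fr=(282,153),nr=(277,238)).items(): print(n,onz(c,*uv,20))
for n,uv in dict(bar0=(221,170),bar1=(262,174)).items(): print(n,onz(c,*uv,33))
print('stop',onz(c,219,191,33),'pin',onz(c,254,205,48),'disc',onz(c,243,198,30))
E
```

```text
nl [485.64821824 190.62013558  20.        ]
fl [708.38890484 180.19893172  20.        ]
fr [700.86834874 -23.13065763  20.        ]
nr [477.27941021 -16.33752957  20.        ]
bar0 [649.12579612 133.95713786  33.        ]
bar1 [641.70830591  27.2727529   33.        ]
stop [594.24388348 137.04265592  33.        ] pin [559.49211212  44.51739309  48.        ] disc [578.11422386  74.64329412  30.        ]
```

View pics/c0.png

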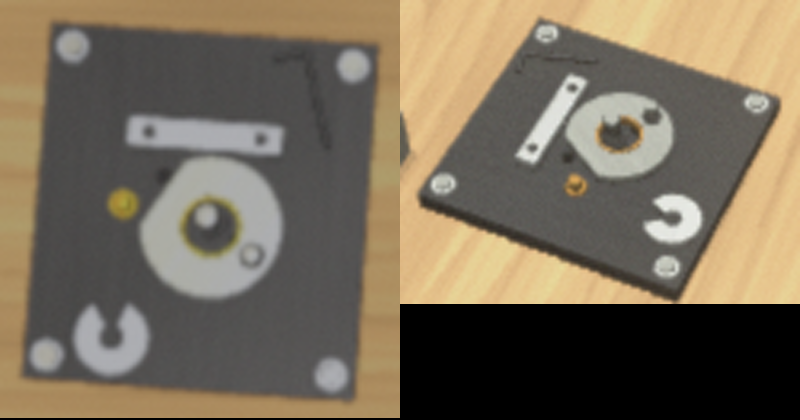

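The crop shows the flat facing up-left, with its ends at about (140,225) and (185,160). The disc centre is near (211,227), the drive pin at (252,255), the stop at (123,204), and the bar runs from (127,130) to (284,140). The plate is roughly 58° counter-clockwise of seated. Next I'll move in for a wrist view.

>>> jog_arm(targets=[{"xyz": [0.4825,-0.354,0],"spin": 0},{"xyz": [0.4825,-0.354,0],"spin": 0},{"xyz": [0.4825,-0.354,0],"spin": 0},{"xyz": [0.4825,-0.354,0],"spin": 0},{"xyz": [0.4825,-0.354,0],"spin": 0},{"xyz": [0.4825,-0.354,0],"spin": 0},{"xyz": [0.4825,-0.354,0],"spin": 0},{"xyz": [0.4825,-0.354,0],"spin": 0},{"xyz": [0.4825,-0.354,0],"spin": 0},{"xyz": [0.4825,-0.354,0],"spin": 0}], gripper=35)

```text
time: 1.35
tool_pos: [442.0, -111.1, 226.5]
tcp_rot: [-3.142, 0.0, 0.31]
contact_force: [0.2, -1.6, -0.6]
grip_width: 31.7
finger_force: 0.0
```

>>> jog_arm(targets=[{"xyz": [0.4825,-0.354,0],"spin": 0},{"xyz": [0.4825,-0.354,0],"spin": 0},{"xyz": [0.4825,-0.354,0.2],"spin": 0},{"xyz": [0.4825,-0.354,0.3],"spin": 0},{"xyz": [0,0,0],"spin": -1},{"xyz": [0,0,0],"spin": -1},{"xyz": [0,0,0],"spin": -1},{"xyz": [0,0,0],"spin": -1},{"xyz": [0,0,0],"spin": -1},{"xyz": [0,0,0],"spin": -1}])

```text
time: 2.6
tool_pos: [553.6, 42.3, 186.2]
tcp_rot: [-3.141, 0.001, 0.913]
contact_force: [-1.0, -0.3, 0.1]
grip_width: 32.6
finger_force: 0.0
```

Run:
```python
from h import *
im=snap('wrist','w1'); print(cal('w1')); o=bot.get_obs(); print(o['tool_pos'],o['tcp_rot'],o['contact_force'],o['grip_width'])
cv2.imwrite('pics/w1b.png',cv2.resize(im,(800,600),interpolation=cv2.INTER_CUBIC))
```

```text
{'vfov': 68.15481877192853, 'cx': 282.46218749378926, 'cy': 210.96518610928882, 'eye': array([597.18030997,  99.20688897, 344.31738143]), 'rotation': array([ 2.86737184e+00,  6.01512856e-04, -6.57030251e-01])}
[553.58844854  42.37525686 186.238209  ] [-3.14077607e+00  6.61929566e-04  9.16980276e-01] [-0.67097453  0.59630567  0.2747547 ] 32.00588443639409
```

View pics/w1b.png

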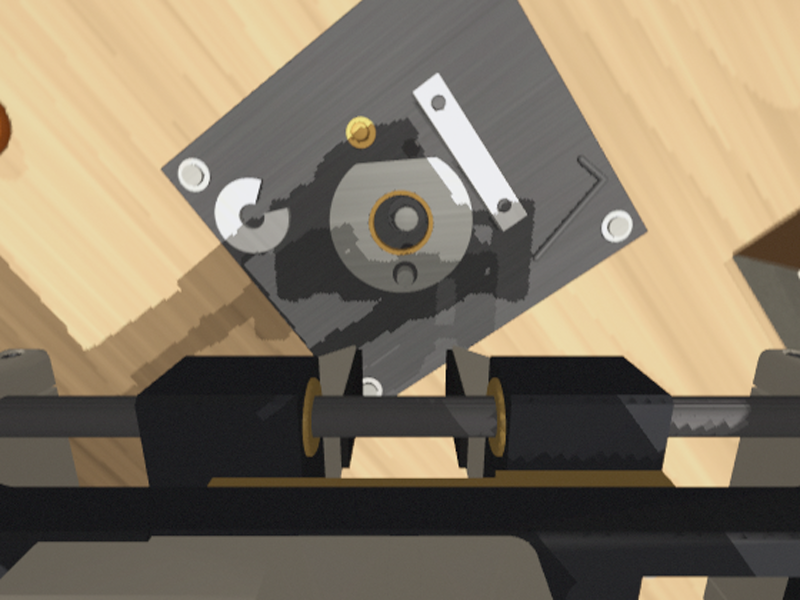

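The wrist view (800 px) shows the plate centre near (402,222), the pin at (404,270) and the flat on top from (355,162) to (438,157). The bar's near edge runs (414,93)–(500,231), and the stop is at (361,132). I'll enlarge it to get exact pixel positions.

Run:
```python
from h import *
im=cv2.imread('pics/w1.png')[40:214,215:385]
im=cv2.LUT(im,np.array([min(255,int(255*(i/255)**.6)) for i in range(256)],np.uint8))
cv2.imwrite('pics/w1c.png',cv2.resize(im,None,fx=3.4,fy=3.4,interpolation=cv2.INTER_CUBIC))
```

```text
(no output)
```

View pics/w1c.png

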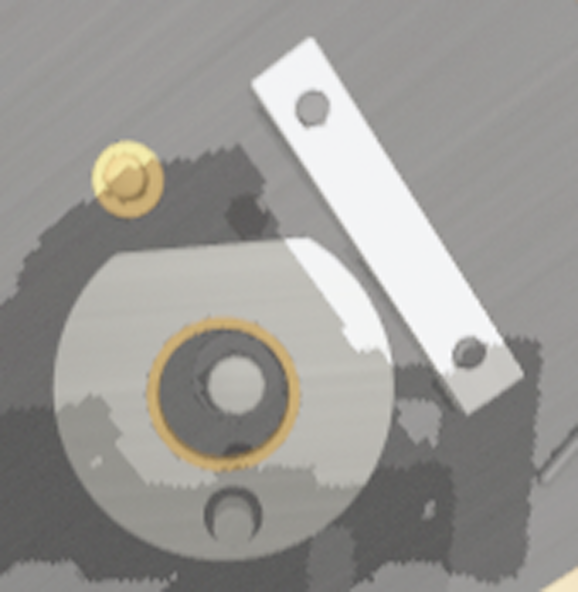

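```bash
cat > m.py <<'E'
from h import *
c=cal('w1'); g=lambda x,y,z:onz(c,215+(x+.5)/3.4-.5,40+(y+.5)/3.4-.5,z)[:2]
B=[g(*p,33) for p in((252,85),(313,37),(523,375),(467,413))]
print('bar',np.round(B,1)); yl=(B[0]-B[3])/np.linalg.norm(B[0]-B[3]); yr=B[1]-B[2]
print('len',np.linalg.norm(B[0]-B[3]),np.linalg.norm(yr),'w',np.linalg.norm(B[0]-B[1]))
th=np.arctan2(-yl[0],yl[1]);th2=np.arctan2(-yr[0],yr[1]);print('fix yaw',np.degrees([th,th2]))
th=(th+th2)/2;fx=np.array([np.cos(th),np.sin(th)]);fy=np.array([-fx[1],fx[0]])
s=g(127,180,33);F=(B[0]+B[3])/2-42*fx;F2=s-56*fy;print('stop',s,'F from bar',F,'F from stop',F2)
stud=g(237,385,54);print('F from stud',stud+7*fx+7*fy)
F=F+0
L=lambda p:np.round([(p-F)@fx,(p-F)@fy],1)
fl=g(118,254,30)-g(306,237,30);print('flat len',np.linalg.norm(fl));psi=np.arctan2(-fl[0],fl[1])
pin=g(234,521,48);cen=g(224,394,30);d=cen-pin
print('psi flat',np.degrees(psi),'psi pin',np.degrees(np.arctan2(d[1],d[0])),np.linalg.norm(d))
print('rim',np.linalg.norm(g(54,394,30)-g(394,394,30)),(g(54,394,30)+g(394,394,30))/2)
print('pin',pin,L(pin),'cen',cen,L(cen),'stud',L(stud),'stop',L(s))
# height by two views
a,da=ray(cal('top0'),185+(252+.5)/3.64-.5,135+(255+.5)/3.635-.5)
b,db=ray(c,215+(234.5)/3.4-.5,40+(521.5)/3.4-.5)
A=np.c_[da,-db];t=np.linalg.lstsq(A,b-a,rcond=None)[0];print('pin 2view',a+da*t[0],b+db*t[1])
E
python3 m.py
```

```text
bar [[633.5 137.1]
 [653.6 136.5]
 [649.   27.7]
 [629.9  28.5]]
len 108.67592581960211 108.95040497941054 w 20.07002448760046
fix yaw [-1.88746673 -2.41927252]
stop [591.51412869 139.09546051] F from bar [589.76449367  84.40889343] F from stop [589.40995429  83.13500617]
F from stud [589.81309913  84.40729216]
flat len 53.587108628641225
psi flat 57.278056053939714 psi pin 57.240216647838714 34.40905935415664
rim 100.15120358482635 [576.71548403  76.16264431]
pin [558.09992002  47.22353117] [-30.2 -38.3] cen [576.71928389  76.15971362] [-12.7  -8.7] stud [-7. -7.] stop [-0.3 54.7]
pin 2view [560.1381567   44.96798062  46.34069276] [557.87517179  46.92457899  46.2959022 ]
```

The estimates agree: fixture yaw is −2.15° with origin (589.7, 84.1). The plate is at yaw 57.3° with its centre at fixture (−12.7, −8.7). Next I descend around the pin, keeping the closing direction tangential.

>>> jog_arm(targets=[{"xyz": [0,0,0],"spin": -0.85},{"xyz": [0.069,0.015,0.25],"spin": 0},{"xyz": [0,0,0.3],"spin": 0},{"xyz": [0,0,0.3],"spin": 0},{"xyz": [0,0,0.3],"spin": 0},{"xyz": [0,0,0.3],"spin": 0},{"xyz": [0,0,0.3],"spin": 0},{"xyz": [0,0,0.1],"spin": 0},{"xyz": [0,0,0.05],"spin": 0},{"xyz": [0,0,0],"spin": 0}])

```text
time: 3.9
tool_pos: [558.2, 46.3, 35.1]
tcp_rot: [3.141, -0.0, 0.995]
contact_force: [0.8, -0.0, 0.4]
grip_width: 32.0
finger_force: 0.0
```

Run:
```python
from h import *
im=snap('wrist','w2'); o=bot.get_obs(); print(o['tool_pos'],o['tcp_rot'],o['contact_force'],o['grip_width'])
cv2.imwrite('pics/w2b.png',cv2.resize(im[60:360,80:480],(800,600),interpolation=cv2.INTER_CUBIC))
```

```text
[558.37940189  46.31166004  35.39397156] [ 3.14046266e+00 -5.73896725e-04  9.94626114e-01] [-0.66445871  0.07495687 -0.67617071] 32.13353370553975
```

View pics/w2b.png

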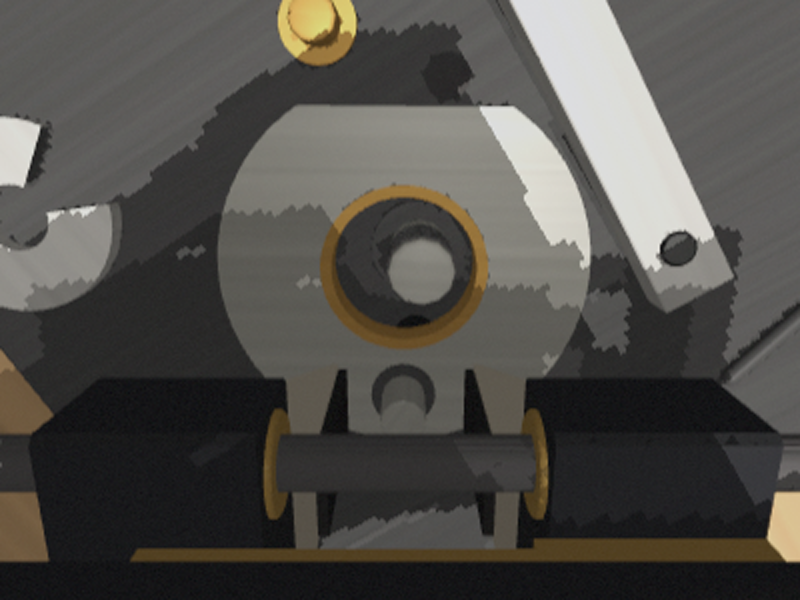

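The pin top sits at (403,410), midway between the finger tips at x≈345 and x≈465, and the flat is level in the image, so the tool is aligned. Closing on the pin.

>>> jog_arm(targets=[{"xyz": [0,0,0],"spin": 0},{"xyz": [0,0,0],"spin": 0},{"xyz": [0,0,0],"spin": 0},{"xyz": [0,0,0],"spin": 0},{"xyz": [0,0,0],"spin": 0},{"xyz": [0,0,0],"spin": 0},{"xyz": [0,0,0],"spin": 0},{"xyz": [0,0,0],"spin": 0},{"xyz": [0,0,0],"spin": 0},{"xyz": [0,0,0],"spin": 0}], gripper=0)

```text
time: 5.2
tool_pos: [558.0, 46.3, 35.0]
tcp_rot: [3.141, -0.0, 0.995]
contact_force: [-1.1, -0.1, 5.4]
grip_width: 10.6
finger_force: 30.0
```

>>> jog_arm(targets=[{"xyz": [0.0006,-0.0225,0],"spin": 0.5},{"xyz": [0.0006,-0.0225,0],"spin": 0.5},{"xyz": [0.0006,-0.0225,0],"spin": 0.5},{"xyz": [0.0006,-0.0225,0],"spin": 0.5},{"xyz": [0.0006,-0.0225,0],"spin": 0.5},{"xyz": [0.0006,-0.0225,0],"spin": 0.5},{"xyz": [0.0006,-0.0225,0],"spin": 0.5},{"xyz": [0.0006,-0.0225,0],"spin": 0.5},{"xyz": [0.0006,-0.0225,0],"spin": 0.5},{"xyz": [0.0006,-0.0225,0],"spin": 0.5}])

```text
time: 6.45
tool_pos: [546.4, 59.4, 35.0]
tcp_rot: [3.141, -0.001, 0.493]
contact_force: [0.0, 0.1, 4.2]
grip_width: 11.0
finger_force: 30.0
```

>>> jog_arm(targets=[{"xyz": [0.0006,-0.0225,0],"spin": 0.5},{"xyz": [0.0006,-0.0225,0],"spin": 0.5},{"xyz": [0.0006,-0.0225,0],"spin": 0.5},{"xyz": [0.0006,-0.0225,0],"spin": 0.5},{"xyz": [0.0006,-0.0225,0],"spin": 0.5},{"xyz": [0.0006,-0.0225,0],"spin": 0.5},{"xyz": [0.0006,-0.0225,0],"spin": 0.5},{"xyz": [0.0006,-0.0225,0],"spin": 0.5},{"xyz": [0.0006,-0.0225,0],"spin": 0.55},{"xyz": [0.0006,-0.0225,0],"spin": 0.27}])

```text
time: 7.7
tool_pos: [542.0, 76.5, 35.0]
tcp_rot: [3.141, -0.001, 0.012]
contact_force: [1.0, -0.8, 5.4]
grip_width: 10.7
finger_force: 30.0
```

Run:
```python
from h import *
im=snap('wrist','w3'); o=bot.get_obs(); print(o['tool_pos'],o['tcp_rot'],o['contact_force'],o['moment'],o['grip_width'])
cv2.imwrite('pics/w3b.png',cv2.resize(im[40:340,80:480],(800,600),interpolation=cv2.INTER_CUBIC))
```

```text
[542.0400725   76.70094931  35.00333425] [ 3.14120467e+00 -1.15159145e-03  1.11874994e-02] [ 0.05254677 -0.40407126  5.22718726] [-0.16042721 -0.04222124 -0.00649792] 10.610005889166143
```

View pics/w3b.png

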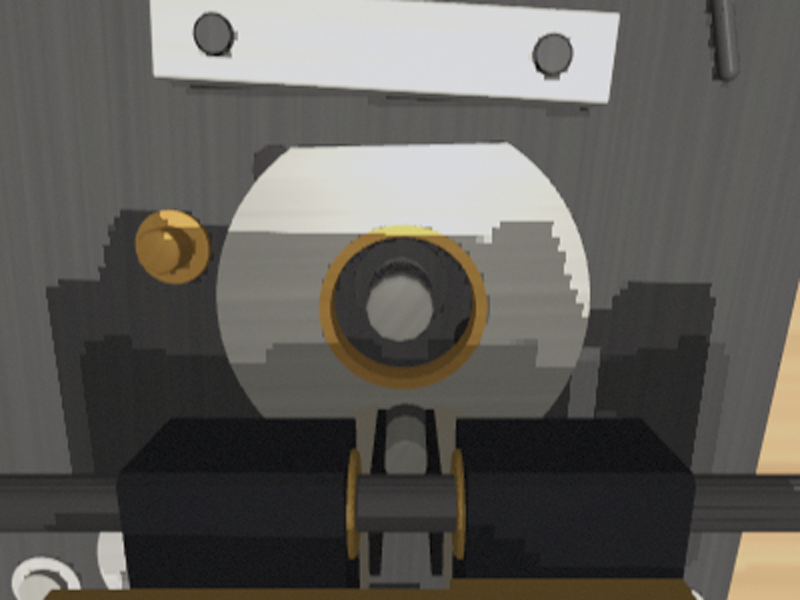

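The plate has been turned. The flat's top edge runs (290,148)–(508,143), the bar's near edge (152,76)–(608,103) and the bore centre is (403,306). About 4–5° remains.

Run:
```python
from h import *
c=cal('w3'); g=lambda x,y,z:onz(c,80+(x+.5)/2-.5,40+(y+.5)/2-.5,z)[:2]
ang=lambda a,b:np.degrees(np.arctan2(-(a-b)[0],(a-b)[1]))
b0,b1=g(152,76,33),g(608,103,33); f0,f1=g(290,148,30),g(508,143,30)
print('bar',b0,b1,ang(b0,b1),'flat',f0,f1,ang(f0,f1),np.linalg.norm(f0-f1))
cen=g(403,306,30);print('cen',cen,(g(217,306,30)+g(589,306,30))/2,'pin',g(405,452,48), 'stop',g(165,250,33))
th=np.radians(-2.3);fx=np.array([np.cos(th),np.sin(th)]);fy=np.array([-fx[1],fx[0]])
print('gap',[(b0-f)@fx for f in(f0,f1)],'stop gap',(g(165,250,33)-cen)@fx,(g(165,250,33)-cen)@fy-56)
```

```text
bar [634.16371148 137.65025202] [629.52088388  27.96104004] -2.423718151967172 flat [618.22498635 105.80265389] [620.11806979  51.1617361 ] 1.9842698214444665 54.67370174027694
cen [578.08409306  76.97866464] [578.08437135  76.95620625] pin [543.90932511  76.02814856] stop [592.67864639 138.32655476]
gap [np.float64(14.647783608141168), np.float64(10.56338726746359)] stop gap 12.120795084333876 5.8841735461558855
```

>>> jog_arm(targets=[{"xyz": [0.0003,-0.017,0],"spin": 0.375},{"xyz": [0.0003,-0.017,0],"spin": 0.375},{"xyz": [0,0,0],"spin": 0},{"xyz": [0.02,0,0],"spin": 0},{"xyz": [0.02,0,0],"spin": 0},{"xyz": [0.02,0,0],"spin": 0},{"xyz": [0.02,0,0],"spin": 0},{"xyz": [0.02,0,0],"spin": 0},{"xyz": [0.02,0,0],"spin": 0},{"xyz": [0,0,0],"spin": 0}])

```text
time: 9.0
tool_pos: [550.8, 79.0, 35.0]
tcp_rot: [-3.142, 0.001, -0.062]
contact_force: [-2.5, 0.7, 7.2]
grip_width: 10.8
finger_force: 30.0
```

Run:
```python
from h import *
im=snap('wrist','w4'); o=bot.get_obs(); print(o['tool_pos'],o['tcp_rot'],o['contact_force'],o['moment'],o['grip_width'])
cv2.imwrite('pics/w4b.png',cv2.resize(im[40:190,140:410],None,fx=2.96,fy=2.96,interpolation=cv2.INTER_CUBIC))
```

```text
[550.77303591  79.00461905  34.96529916] [-3.14153658e+00  8.12369276e-04 -6.16777297e-02] [-2.46146587e+00 -1.97329178e-03  7.52294386e+00] [0.09359406 0.49857383 0.0649225 ] 10.615438579655374
```

View pics/w4b.png

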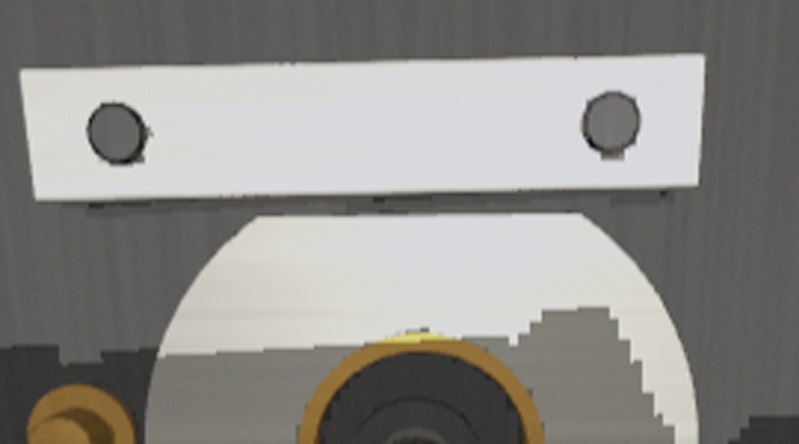

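The flat runs (258,216)–(582,212) and the bar's near edge (37,200)–(697,184). They're nearly parallel, within about 0.7°, with a small gap left.

Run:
```python
from h import *
c=cal('w4'); g=lambda x,y,z:onz(c,140+(x+.5)/2.96-.5,40+(y+.5)/2.96-.5,z)[:2]
ang=lambda a,b:np.degrees(np.arctan2(-(a-b)[0],(a-b)[1]))
b0,b1=g(37,200,33),g(697,184,33); f0,f1=g(258,216,30),g(582,212,30)
print('bar',b0,b1,ang(b0,b1),'flat',f0,f1,ang(f0,f1),np.linalg.norm(f0-f1))
th=np.radians(ang(b0,b1));fx=np.array([np.cos(th),np.sin(th)]);fy=np.array([-fx[1],fx[0]])
print('gap',[(b0-f)@fx for f in(f0,f1)],'y',((f0+f1)/2-(b0+b1)/2)@fy)
```

```text
bar [634.00560349 137.07072652] [629.8623225   28.17868662] -2.179021086519665 flat [629.39694412 101.38621646] [626.69928541  46.64422931] -2.821226090715049 54.80841650040514
gap [np.float64(3.2485330955156946), np.float64(3.8628453999301504)] y -8.751005646001914
```

>>> jog_arm(targets=[{"xyz": [0,0.005,0],"spin": -0.11},{"xyz": [0.01,0,0],"spin": 0},{"xyz": [0.01,0,0],"spin": 0},{"xyz": [0.01,0,0],"spin": 0},{"xyz": [0.003,0,0],"spin": 0},{"xyz": [0.003,0,0],"spin": 0},{"xyz": [0.003,0,0],"spin": 0},{"xyz": [0,0,0],"spin": 0},{"xyz": [0,0,0],"spin": 0},{"xyz": [0,0,0],"spin": 0}])

```text
time: 10.3
tool_pos: [553.6, 78.5, 35.0]
tcp_rot: [-3.142, 0.001, -0.051]
contact_force: [-4.1, -0.0, 7.9]
grip_width: 10.7
finger_force: 30.0
```

>>> jog_arm(targets=[{"xyz": [0.003,0,0],"spin": 0},{"xyz": [0,0,0],"spin": 0},{"xyz": [0.003,0,0],"spin": 0},{"xyz": [0,0,0],"spin": 0},{"xyz": [0,0,0],"spin": 0},{"xyz": [0,0,0],"spin": 0},{"xyz": [0,0,0],"spin": 0},{"xyz": [0,0,0],"spin": 0},{"xyz": [0,0,0],"spin": 0},{"xyz": [0,0,0],"spin": 0}])

```text
time: 11.55
tool_pos: [554.0, 78.5, 35.0]
tcp_rot: [-3.141, 0.001, -0.051]
contact_force: [-3.2, 0.0, 7.7]
grip_width: 10.8
finger_force: 30.0
```

>>> jog_arm(targets=[{"xyz": [0.003,0,0],"spin": 0},{"xyz": [0,0,0],"spin": 0},{"xyz": [0.003,0,0],"spin": 0},{"xyz": [0,0,0],"spin": 0},{"xyz": [0,0,0],"spin": 0},{"xyz": [0,0,0],"spin": 0},{"xyz": [0,0,0],"spin": 0},{"xyz": [0,0,0],"spin": 0},{"xyz": [0,0,0],"spin": 0},{"xyz": [0,0,0],"spin": 0}])

```text
time: 12.8
tool_pos: [554.1, 78.4, 35.0]
tcp_rot: [-3.142, 0.002, -0.051]
contact_force: [-5.0, 0.2, 8.1]
grip_width: 11.0
finger_force: 30.0
```

>>> jog_arm(targets=[{"xyz": [0.003,0,0],"spin": 0},{"xyz": [0,0,0],"spin": 0},{"xyz": [0.003,0,0],"spin": 0},{"xyz": [0,0,0],"spin": 0},{"xyz": [0,0,0],"spin": 0},{"xyz": [0,0,0],"spin": 0},{"xyz": [0,0,0],"spin": 0},{"xyz": [0,0,0],"spin": 0},{"xyz": [0,0,0],"spin": 0},{"xyz": [0,0,0],"spin": 0}])

```text
time: 14.05
tool_pos: [554.2, 78.4, 35.0]
tcp_rot: [3.142, 0.003, -0.051]
contact_force: [-6.5, -0.1, 11.2]
grip_width: 10.6
finger_force: 30.0
```

Run:
```python
from h import *
im=snap('wrist','w5'); o=bot.get_obs(); print(o['tool_pos'],o['tcp_rot'],o['contact_force'],o['moment'],o['grip_width'])
cv2.imwrite('pics/w5b.png',cv2.resize(im[40:190,160:410],None,fx=3.2,fy=3.2,interpolation=cv2.INTER_CUBIC))
```

```text
[554.18678807  78.42439088  34.97812281] [ 3.14156852e+00  3.13808521e-03 -5.06073494e-02] [-5.82010837  0.34491685  9.92081048] [0.07997011 1.06894117 0.07164494] 10.6208232113566
```

View pics/w5b.png

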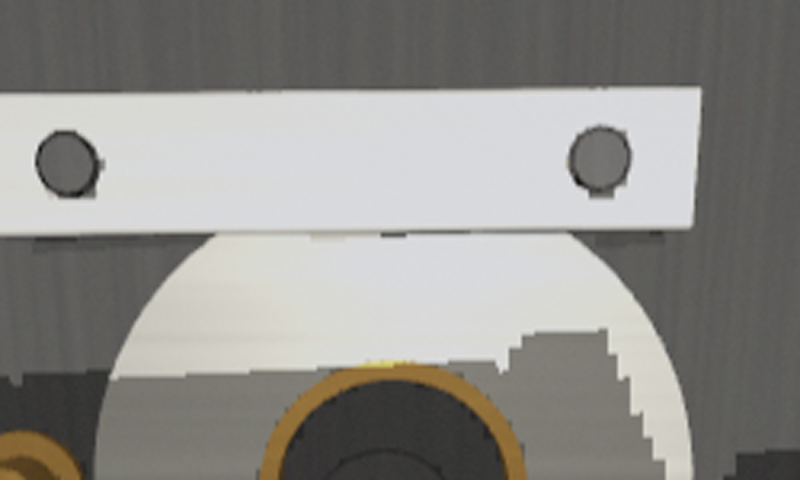

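The flat is in contact at its left end, around (215,234). A gap of roughly 0.5 mm remains at the right end, where the flat is at y≈233 and the bar at y≈230 near x=570. I'll take out that 0.5° with a small counter-clockwise spin under light pressure, easing the downward force a little as well.

>>> jog_arm(targets=[{"xyz": [0,0,-0.003],"spin": -0.05},{"xyz": [0,0,0],"spin": -0.05},{"xyz": [0,0,0],"spin": -0.05},{"xyz": [0,0,0],"spin": 0},{"xyz": [0,0,0],"spin": 0},{"xyz": [0,0,0],"spin": 0},{"xyz": [0,0,0],"spin": 0},{"xyz": [0,0,0],"spin": 0},{"xyz": [0,0,0],"spin": 0},{"xyz": [0,0,0],"spin": 0}])

```text
time: 15.35
tool_pos: [554.2, 78.4, 35.0]
tcp_rot: [3.142, 0.003, -0.036]
contact_force: [-5.0, 0.6, 8.8]
grip_width: 10.7
finger_force: 30.0
```

```bash
cat > gap.py <<'E'
# sub-pixel edges: sample native rows across the bar edge / flat; report gap profile along flat
import sys
from h import *
def prof(name,z=30):
    im=cv2.imread(f'pics/{name}.png'); c=cal(name); g=cv2.cvtColor(im,cv2.COLOR_BGR2GRAY).astype(float)
    th=np.radians(-2.18);fx=np.array([np.cos(th),np.sin(th),0]);fy=np.array([-fx[1],fx[0],0]);F=np.array([589.8,84.2,0])
    ts=np.arange(-6,8,.25)
    for y in np.arange(-36,30,3.):
        P=[proj(c,F+fx*(42+t)+fy*y+[0,0,33]) for t in ts]
        v=cv2.remap(g.astype(np.float32),np.float32([[p[0] for p in P]]),np.float32([[p[1] for p in P]]),cv2.INTER_LINEAR)[0]
        print(int(y),' '.join('%d'%x for x in v[::2]))
if __name__=='__main__': prof(sys.argv[1])
E
python3 - <<'E'
from h import *
from gap import prof
snap('wrist','w6'); o=bot.get_obs(); print(o['tool_pos'],o['tcp_rot'],o['contact_force'],o['moment']); prof('w6')
print(); prof('w5')
E
```

```text
[554.18431842  78.40456294  34.95895866] [-3.14157639  0.00328714 -0.0357455 ] [-6.20733496 -0.10229822  9.10485926] [0.07000624 0.91248993 0.00263776]
-36 217 217 216 216 216 216 216 217 216 213 173 82 161 208 217 217 217 217 217 217 217 217 217 217 216 213 172 103
-33 217 217 217 217 216 216 216 216 216 216 205 156 159 208 217 217 217 217 217 217 217 217 217 217 217 217 217 217
-30 217 217 217 217 217 217 216 216 217 217 217 184 159 207 217 217 217 217 217 217 216 217 217 217 217 217 217 217
-27 217 217 217 217 217 217 217 217 217 217 217 183 158 206 216 217 217 217 217 217 217 217 217 217 216 217 217 216
-24 217 217 217 217 217 217 217 217 217 217 217 183 156 206 217 217 217 217 217 217 217 217 217 217 217 217 217 217
-21 217 217 217 217 217 217 217 217 217 217 217 182 155 204 217 217 217 217 217 217 217 217 217 217 217 217 217 216
-18 217 217 217 217 217 217 217 217 217 217 217 182 158 205 217 217 217 217 217 217 217 217 217 217 217 217 216 216
-15 217 217 217 217 217 217 217 217 217 217 216 181 155 204 217 217 216 216 217 217 217 217 217 217 217 217 217 217
-12 217 217 217 217 2
[... 3374 characters left out ...]
 217 217 217 217 217 217 216 217
12 216 216 216 216 216 216 216 216 216 216 216 202 185 203 216 217 217 217 217 217 217 217 217 217 217 217 217 217
15 216 216 215 216 215 215 214 214 214 213 213 201 183 199 215 217 217 217 217 217 217 217 217 217 217 217 217 217
18 214 213 214 214 214 214 213 213 212 211 211 199 179 196 214 217 217 217 217 217 217 217 217 217 217 215 215 216
21 212 212 212 211 212 212 210 196 146 87 79 78 121 188 214 217 217 216 216 217 217 217 217 216 216 216 216 216
24 210 209 202 164 111 92 91 90 91 84 78 79 115 187 213 217 217 217 217 217 217 217 217 216 216 215 216 216
27 92 92 91 92 92 92 92 92 86 80 79 81 114 184 213 217 217 217 217 216 216 217 216 216 216 216 216 216
```

The edge gap is now uniform along the flat and Mz is about 0, so it is flush at about 5–6 N. Sliding along the bar toward the stop.

>>> jog_arm(targets=[{"xyz": [0,-0.007,0],"spin": 0},{"xyz": [0,-0.007,0],"spin": 0},{"xyz": [0,-0.007,0],"spin": 0},{"xyz": [0,-0.007,0],"spin": 0},{"xyz": [0,-0.007,0],"spin": 0},{"xyz": [0,-0.007,0],"spin": 0},{"xyz": [0,-0.007,0],"spin": 0},{"xyz": [0,-0.007,0],"spin": 0},{"xyz": [0,0,0],"spin": 0},{"xyz": [0,0,0],"spin": 0}])

```text
time: 16.65
tool_pos: [554.2, 81.9, 35.0]
tcp_rot: [3.14, 0.004, -0.036]
contact_force: [-7.1, -4.1, 8.8]
grip_width: 10.6
finger_force: 30.0
```

Run:
```python
from h import *
from gap import prof
snap('wrist','w7'); o=bot.get_obs(); print(o['tool_pos'],o['tcp_rot'],o['contact_force'],o['moment']); prof('w7')
```

```text
[554.16885731  81.89137317  34.97127456] [ 3.14022648  0.00378902 -0.03562859] [-6.00855326 -4.58769813  8.88800862] [-0.74964422  1.06809746 -0.118783  ]
-36 216 216 216 216 207 169 96 91 92 91 84 95 160 206 217 217 217 217 217 217 217 217 217 216 211 195 169 127
-33 216 216 216 216 216 216 216 216 214 194 134 95 159 205 217 217 217 217 217 217 217 216 216 217 217 217 217 217
-30 217 217 217 217 216 216 216 216 216 213 183 135 159 205 217 217 217 217 217 217 217 217 217 217 217 217 217 217
-27 216 217 217 217 217 217 216 216 217 212 175 112 124 196 216 217 217 216 217 217 217 217 217 217 217 217 217 217
-24 217 217 217 217 217 217 217 217 217 214 191 136 137 199 216 216 217 217 217 217 217 217 217 217 217 216 216 217
-21 217 217 217 217 217 217 217 217 217 214 189 135 134 199 216 217 217 217 217 217 217 217 217 217 217 217 217 217
-18 217 217 217 217 217 217 217 217 217 217 206 152 136 198 216 217 217 217 217 217 217 217 217 217 217 217 217 216
-15 217 217 217 217 216 217 217 216 216 217 206 150 138 198 216 217 217 217 217 217 217 217 217 217 217 217 217 217
-12 217 217 217 217 217 
[... 872 characters left out ...]
 217 217 217 217 217
12 216 216 216 216 216 216 216 216 216 215 215 200 174 196 214 217 217 217 217 217 217 217 216 216 217 217 217 217
15 216 216 216 216 216 216 216 216 216 216 216 203 184 198 215 217 217 217 217 217 217 217 217 216 216 217 217 217
18 215 215 215 216 216 216 216 215 214 215 215 201 185 202 215 217 217 217 217 217 217 217 217 217 217 216 216 216
21 215 215 215 215 215 215 214 213 213 213 213 197 177 200 215 217 217 217 217 217 217 217 217 217 216 216 216 216
24 213 213 213 213 213 213 212 199 134 79 79 77 134 196 215 217 217 217 217 217 217 217 217 217 216 216 216 216
27 211 211 202 167 111 92 91 91 88 82 78 78 137 196 215 217 217 217 217 217 217 217 217 216 216 216 216 216
```

The pull at the pin makes the right end trail slightly. I'll ease the downforce, counter-spin a little and keep sliding.

>>> jog_arm(targets=[{"xyz": [0,0,-0.01],"spin": -0.08},{"xyz": [0,0,0],"spin": -0.07},{"xyz": [0,-0.005,0],"spin": 0},{"xyz": [0,-0.005,0],"spin": 0},{"xyz": [0,-0.005,0],"spin": 0},{"xyz": [0,-0.005,0],"spin": 0},{"xyz": [0,-0.005,0],"spin": 0},{"xyz": [0,0,0],"spin": 0},{"xyz": [0,0,0],"spin": 0},{"xyz": [0,0,0],"spin": 0}])

```text
time: 17.95
tool_pos: [554.6, 84.5, 35.1]
tcp_rot: [3.141, 0.003, -0.021]
contact_force: [-4.2, -2.8, 2.0]
grip_width: 10.5
finger_force: 30.0
```

```bash
cat > chk.py <<'E'
import sys
from h import *
def fit(name):
    """flat-to-bar slit width (dark integral) along the bar, rim circle fit -> centre in fixture frame, stop gap"""
    im=cv2.imread(f'pics/{name}.png'); c=cal(name); g=cv2.cvtColor(im,cv2.COLOR_BGR2GRAY).astype(np.float32)
    th=np.radians(-2.18);fx=np.array([np.cos(th),np.sin(th),0]);fy=np.array([-fx[1],fx[0],0]);F=np.array([589.8,84.2,0])
    def samp(Ps):
        P=np.array([proj(c,p) for p in Ps],np.float32); return cv2.remap(g,P[None,:,0],P[None,:,1],cv2.INTER_LINEAR)[0]
    ts=np.arange(-3,3,.05); w=[]
    for y in range(-33,25,4):
        v=samp([F+fx*(42+t)+fy*y+[0,0,33] for t in ts]); w.append((y,round(float(np.sum(215-np.minimum(v,215))*.05/215),2)))
    print('slit',w)
    # bore: brass ring is orange; centroid of ring via colour
    hsv=cv2.cvtColor(im,cv2.COLOR_BGR2HSV); m=cv2.inRange(hsv,(10,120,60),(30,255,255)); n,l,s,ce=cv2.connectedComponentsWithStats(m)
    for i in range(1,n):
        if s[i,4]>150: print('brass',s[i],ce[i].round(1),end=' ');p=onz(c,*ce[i],30)-F;print((p@fx).round(1),(p@fy).round(1))
if __name__=='__main__':
    snap('wrist',sys.argv[1]); o=bot.get_obs(); print(o['time'],o['tool_pos'].round(2),o['tcp_rot'].round(4),o['contact_force'].round(1),o['moment'].round(2)); fit(sys.argv[1])
E
python3 chk.py w8; python3 -c "
from chk import *
fit('w6');fit('w7')"
```

```text
18.0 [554.56  84.51  35.03] [ 3.1411  0.0034 -0.0207] [-4.6 -2.1  1.8] [-0.5   0.84 -0.09]
slit [(-33, 1.84), (-29, 0.25), (-25, 0.2), (-21, 0.23), (-17, 0.27), (-13, 0.36), (-9, 0.42), (-5, 0.19), (-1, 0.2), (3, 0.18), (7, 0.08), (11, 0.12), (15, 0.16), (19, 0.14), (23, 0.15)]
brass [ 243  154   83   80 1443] [280.7 192. ] 1.2 -0.2
brass [162 171  30  36 862] [177.7 188.8] 2.0 54.9
brass [253 265   7  55 267] [255.8 292.3] -59.4 13.5
brass [305 265   8  55 270] [309.2 292.4] -58.9 -17.9
brass [ 102  329  326   12 2666] [288.  335.8] -89.1 -6.1
slit [(-33, 0.29), (-29, 0.22), (-25, 0.23), (-21, 0.23), (-17, 0.23), (-13, 0.25), (-9, 0.53), (-5, 0.19), (-1, 0.23), (3, 0.23), (7, 0.12), (11, 0.14), (15, 0.12), (19, 0.49), (23, 1.94)]
brass [ 242  153   84   81 1494] [284.2 192.2] 1.0 -8.6
brass [ 151  173   37   36 1035] [168.5 190.1] 2.0 53.2
brass [253 265   7  55 275] [255.7 292.5] -59.4 7.8
brass [305 265   8  55 264] [309.1 292.5] -59.3 -23.6
brass [ 102  329  326   12 2685] [287.8 335.8] -89.3 -11.3
slit [(-33, 0.66), (-29, 0.54), (-25, 0.5), (-21, 0.47), (-17, 0.4), (-13, 0.39), (-9, 0.4), (-5, 0.34), (-1, 0.31), (3, 0.26), (7, 0.16), (11, 0.17), (15, 0.14), (19, 0.14), (23, 0.9)]
brass [ 243  153   83   81 1492] [283.1 192. ] 1.0 -4.6
brass [ 157  172   34   36 1005] [174.  189.8] 2.0 53.7
brass [253 265   7  55 270] [255.7 292.2] -59.4 11.3
brass [305 265   8  55 266] [309.1 292.4] -59.5 -20.2
brass [ 102  329  326   12 2667] [288.6 335.7] -89.4 -8.3
```

>>> jog_arm(targets=[{"xyz": [0,-0.004,0],"spin": 0},{"xyz": [0,-0.004,0],"spin": 0},{"xyz": [0,-0.004,0],"spin": 0},{"xyz": [0,0,0],"spin": 0},{"xyz": [0,0,0],"spin": 0},{"xyz": [0,0,0],"spin": 0},{"xyz": [0,0,0],"spin": 0},{"xyz": [0,0,0],"spin": 0},{"xyz": [0,0,0],"spin": 0},{"xyz": [0,0,0],"spin": 0}])

```text
time: 19.25
tool_pos: [554.6, 85.5, 35.0]
tcp_rot: [3.141, 0.003, -0.021]
contact_force: [-4.7, -2.4, 1.4]
grip_width: 10.4
finger_force: 30.0
```

```bash
python3 chk.py w9|head -3
```

```text
19.3 [554.61  85.46  35.04] [ 3.1411  0.0033 -0.0208] [-4.  -3.   2.8] [-0.43  0.84 -0.01]
slit [(-33, 1.87), (-29, 0.65), (-25, 0.21), (-21, 0.22), (-17, 0.25), (-13, 0.36), (-9, 0.4), (-5, 0.22), (-1, 0.19), (3, 0.18), (7, 0.08), (11, 0.13), (15, 0.15), (19, 0.16), (23, 0.22)]
brass [ 243  154   83   80 1445] [280.3 192.2] 1.1 1.1
```

>>> jog_arm(targets=[{"xyz": [0,-0.004,0],"spin": 0},{"xyz": [0,-0.004,0],"spin": 0},{"xyz": [0,-0.004,0],"spin": 0},{"xyz": [0,0,0],"spin": 0},{"xyz": [0,0,0],"spin": 0},{"xyz": [0,0,0],"spin": 0},{"xyz": [0,0,0],"spin": 0},{"xyz": [0,0,0],"spin": 0},{"xyz": [0,0,0],"spin": 0},{"xyz": [0,0,0],"spin": 0}])

```text
time: 20.55
tool_pos: [554.6, 86.4, 35.0]
tcp_rot: [3.141, 0.003, -0.021]
contact_force: [-5.3, -2.5, 1.3]
grip_width: 10.4
finger_force: 30.0
```

```bash
python3 chk.py w10|head -3
```

```text
20.6 [554.64  86.41  35.04] [ 3.1411  0.0032 -0.0208] [-4.2 -2.7  1.4] [-0.45  0.82 -0.04]
slit [(-33, 1.89), (-29, 1.07), (-25, 0.21), (-21, 0.22), (-17, 0.24), (-13, 0.33), (-9, 0.38), (-5, 0.22), (-1, 0.19), (3, 0.18), (7, 0.09), (11, 0.12), (15, 0.12), (19, 0.16), (23, 0.21)]
brass [ 243  154   83   80 1433] [279.6 192.6] 0.9 2.4
```

>>> jog_arm(targets=[{"xyz": [0,-0.004,0],"spin": 0},{"xyz": [0,-0.004,0],"spin": 0},{"xyz": [0,0,0],"spin": 0},{"xyz": [0,0,0],"spin": 0},{"xyz": [0,-0.004,0],"spin": 0},{"xyz": [0,0,0],"spin": 0},{"xyz": [0,0,0],"spin": 0},{"xyz": [0,0,0],"spin": 0},{"xyz": [0,0,0],"spin": 0},{"xyz": [0,0,0],"spin": 0}])

```text
time: 21.85
tool_pos: [554.6, 86.9, 35.0]
tcp_rot: [3.14, 0.003, -0.021]
contact_force: [-5.4, -5.2, 1.4]
grip_width: 10.9
finger_force: 30.0
```

```bash
python3 chk.py w11|head -3
```

```text
21.9 [554.63  86.89  35.03] [ 3.1404  0.0034 -0.0206] [-5.5 -5.6  2.4] [-0.8   0.87 -0.07]
slit [(-33, 1.88), (-29, 1.27), (-25, 0.21), (-21, 0.22), (-17, 0.25), (-13, 0.35), (-9, 0.39), (-5, 0.22), (-1, 0.19), (3, 0.18), (7, 0.09), (11, 0.13), (15, 0.13), (19, 0.16), (23, 0.21)]
brass [ 243  154   84   80 1427] [279.6 192.6] 0.9 2.8
```

Stop contact felt, with |Fy| rising from 2.7 to 5.5 N and the slit still uniform. A slightly firmer press to seat it.

>>> jog_arm(targets=[{"xyz": [0,-0.004,0],"spin": -0.03},{"xyz": [0.003,0,0],"spin": 0},{"xyz": [0,-0.002,0],"spin": 0},{"xyz": [0,0,0],"spin": 0},{"xyz": [0,0,0],"spin": 0},{"xyz": [0,0,0],"spin": 0},{"xyz": [0,0,0],"spin": 0},{"xyz": [0,0,0],"spin": 0},{"xyz": [0,0,0],"spin": 0},{"xyz": [0,0,0],"spin": 0}])

```text
time: 23.15
tool_pos: [554.6, 86.9, 35.0]
tcp_rot: [3.14, 0.004, -0.018]
contact_force: [-5.4, -6.7, 2.8]
grip_width: 10.5
finger_force: 30.0
```

```bash
python3 chk.py w12|head -3
```

```text
23.2 [554.62  86.96  35.02] [ 3.1398  0.004  -0.0177] [-5.7 -6.8  2.6] [-1.13  1.05 -0.09]
slit [(-33, 1.81), (-29, 1.34), (-25, 0.19), (-21, 0.2), (-17, 0.23), (-13, 0.29), (-9, 0.38), (-5, 0.22), (-1, 0.19), (3, 0.18), (7, 0.08), (11, 0.11), (15, 0.16), (19, 0.14), (23, 0.15)]
brass [ 243  154   84   80 1435] [279.9 192.5] 0.9 2.9
```

Seated: commanding 0.5 mm more moved it only 0.07 mm. Releasing the grip gently.

>>> jog_arm(targets=[{"xyz": [0,0,0],"spin": 0},{"xyz": [0,0,0],"spin": 0},{"xyz": [0,0,0],"spin": 0},{"xyz": [0,0,0],"spin": 0},{"xyz": [0,0,0],"spin": 0},{"xyz": [0,0,0],"spin": 0},{"xyz": [0,0,0],"spin": 0},{"xyz": [0,0,0],"spin": 0},{"xyz": [0,0,0],"spin": 0},{"xyz": [0,0,0],"spin": 0}], gripper=30)

```text
time: 24.45
tool_pos: [556.3, 88.0, 35.7]
tcp_rot: [3.141, -0.0, -0.018]
contact_force: [-0.1, 0.2, -0.4]
grip_width: 27.8
finger_force: 0.0
```

```bash
python3 chk.py w13|head -3
```

```text
24.5 [556.24  88.03  35.73] [ 3.1415 -0.     -0.0182] [0.4 0.  0.5] [ 0.06  0.   -0.01]
slit [(-33, 1.84), (-29, 1.18), (-25, 0.23), (-21, 0.21), (-17, 0.46), (-13, 0.49), (-9, 0.5), (-5, 0.17), (-1, 0.18), (3, 0.21), (7, 0.18), (11, 0.14), (15, 0.12), (19, 0.15), (23, 0.18)]
brass [ 245  156   84   81 1439] [282.2 195. ] 1.0 2.7
```

Run:
```python
from h import *
im=cv2.imread('pics/w13.png')
a=cv2.resize(im[85:145,165:365],(800,240),interpolation=cv2.INTER_CUBIC)
b=cv2.resize(im[145:230,150:250],None,fx=4.2,fy=4.2,interpolation=cv2.INTER_CUBIC)
b=cv2.LUT(b,np.array([min(255,int(255*(i/255)**.6)) for i in range(256)],np.uint8))
o=np.zeros((600,800,3),np.uint8);o[:240]=a;o[240:240+b.shape[0],:b.shape[1]]=b[:360];cv2.imwrite('pics/w13c.png',o)
```

```text
(no output)
```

View pics/w13c.png

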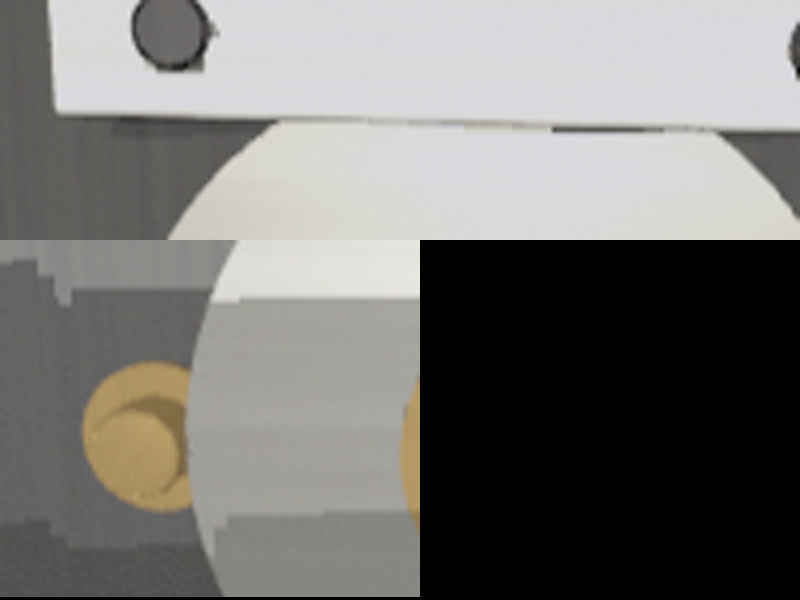

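In the crop the flat meets the bar evenly from (280,120) to (717,130). The rim edge at x≈188 meets the stop pin at x≈180, and the remaining 1 mm is explained by the parallax of the pin's higher top. Seated, so I'm backing straight up.

>>> jog_arm(targets=[{"xyz": [0,0,-0.05],"spin": 0},{"xyz": [0,0,-0.1],"spin": 0},{"xyz": [0,0,-0.2],"spin": 0},{"xyz": [0,0,-0.3],"spin": 0},{"xyz": [0,0,-0.3],"spin": 0},{"xyz": [0,0,-0.3],"spin": 0},{"xyz": [0,0,-0.1],"spin": 0},{"xyz": [0,0,0],"spin": 0},{"xyz": [0,0,0],"spin": 0},{"xyz": [0,0,0],"spin": 0}])

```text
time: 25.75
tool_pos: [555.8, 88.0, 142.8]
tcp_rot: [3.141, 0.002, -0.018]
contact_force: [0.2, 0.5, -0.8]
grip_width: 27.4
finger_force: 0.0
```

```bash
cat > fin.py <<'E'
from h import *
from scipy.optimize import least_squares
snap('wrist','w14'); im=cv2.imread('pics/w14.png'); c=cal('w14'); g=cv2.GaussianBlur(cv2.cvtColor(im,cv2.COLOR_BGR2GRAY),(3,3),0).astype(np.float32)
th=np.radians(-2.18);fx=np.array([np.cos(th),np.sin(th),0]);fy=np.array([-fx[1],fx[0],0]);F=np.array([589.8,84.2,30])
# rim: strongest bright->dark edge radially on plate top
pts=[];rs=np.arange(44,56,.1)
for a in np.r_[np.radians(np.arange(45,150,3)),-np.radians(np.arange(45,150,3))]:
    P=np.array([proj(c,F+r*(np.cos(a)*fx+np.sin(a)*fy)) for r in rs],np.float32)
    v=cv2.remap(g,P[None,:,0],P[None,:,1],cv2.INTER_LINEAR)[0]; d=v[:-6]-v[6:]; i=np.argmax(d)
    if d[i]>15: r=rs[i]+.3; pts.append((r*np.cos(a),r*np.sin(a)))
pts=np.array(pts)
s=least_squares(lambda q:np.hypot(*(pts-q[:2]).T)-q[2],[0,0,50],loss='soft_l1',f_scale=.3)
print(len(pts),'rim fit',s.x.round(2),'resid',np.median(abs(s.fun)).round(2))
E
python3 fin.py; python3 -c "
from chk import *
fit('w14')"
```

```text
50 rim fit [-0.21  0.19 50.07] resid 0.17
slit [(-33, 1.41), (-29, 0.64), (-25, 0.0), (-21, 0.0), (-17, 0.0), (-13, 0.03), (-9, 0.43), (-5, 0.04), (-1, 0.04), (3, 0.0), (7, 0.0), (11, 0.0), (15, 0.0), (19, 0.02), (23, 0.07)]
brass [   0  108   88  101 4971] [ 40.8 156.3] 6.2 211.0
brass [260 143  51  51 513] [283.3 167.7] 0.6 1.7
brass [212 155  17  23 312] [220.4 165.6] 1.3 56.5
brass [221 264  12  56 385] [225.1 291.9] -122.0 56.1
brass [333 264  12  56 383] [339.9 291.5] -119.3 -56.2
brass [ 136  329  327   12 2755] [320.1 335.8] -170.5 -39.5
```

The rim fit puts the plate centre at fixture (−0.2, 0.2) mm, within measuring error of seated, and the flat is flush. The arm is clear, so I'm handing in.

```bash
python3 -c "
from plant import bot
print(bot.close_job())"
```

```text
the job is handed in; nothing more can be done
None
```

The plate is flush on the alignment bar and touching the stop pin; the press forces I read never passed 8 N sideways, the arm is clear, and the job was handed in at about 26 s with no verdict shown.

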